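# Stand the pen carton up in its empty display bay

### The arm

A 6-joint arm with a two-finger parallel gripper is mounted at the origin on the work surface. World frame = base frame: x ahead of the robot, y to its left, z up, the work surface at z = 0. Lengths are in m, angles in rad, forces in N, time in s.
With the tool pointing down it reaches from about 0.225 to 0.875 m from the base axis. Payload 3.4 kg.
Tool frame: the origin (TCP) lies midway between the tips of the shut fingers; the grasp point (between the pads) lies 19 mm behind it (pinch_z is the distance from the TCP to the grasp point, in m); z points along the fingers, y is the line along which they close (so a half turn about z gives the same grasp; the last joint's range is limited). The gripper opens to 85 mm and grips with 20 to 120 N. Pads are 22 mm wide; open, the fingers measure 114 mm over their backs; the gripper's body (76 mm by 85 mm) begins 54 mm behind the grasp point. The pads swing forward as they close: fully open they stand 13 mm farther back than shut.
Start: joints at [1.031, 0.276, 1.505, -0, 1.361, -0.121], TCP at [0.234, 0.525, 0.231] pointing down, gripper open.
Joint ranges: [-2.89, 2.89], [-0.75, 2.08], [0.22, 2.7], [-1.18, 4.32], [0.11, 2.71], [-2.7, 2.7]. Speed limits (rad/s): [2.57, 2.57, 3.14, 3.14, 3.14, 3.14].

### API

Orientations are given as a unit quaternion [w, x, y, z].
In Python, from rig import get_state, get_image, sign_off, pinch_z gives the robot as it stands.
- The arm moves only by the tool send_rows, never from a script. Its argument "steps" is one flat list of numbers, 5 for each row, row after row: the gripper's target within -1 to 1 (fully open at 1, half-way at 0, shut at -1), then the shift along the tool's x, y, z in cm, then the turn about the tool's z in degrees. In form: [gripper, x, y, z, roll, gripper, x, y, z, roll, ...]. A call has 1 to 12 rows; each row shifts and turns the commanded pose from where the row before left it, along the tool's axes as they then stand; what a row does not reach is not made up. A row lasts 1/10 s, in which the tool goes at most 50 mm and 8.59 degrees, less where a joint would pass 70% of its speed; a pose out of reach is approached as far as the arm can. A call is refused whole if a number of a shift passes 5 or a number of a turn 8.59, either way. A call with a gripper value outside its range is refused whole. The fingers move at their own pace and stop on an object; "newtons" is the grip in N (left out, the last holds). Time passes only in rows, so rows that do not move let the fingers close. It gives the time, the measured TCP pose, the force, the opening and the grip force at its end, in the units of the state.
- get_state(): the state, without advancing time (a new reading comes with each control period).
- get_image(name): name is "scene" or "top"; returns a dict with "color" (400x640x3 uint8, red, green, blue), "mtx" (3x3 intrinsics, pixels), "T" (4x4, takes a point from camera to world coordinates). Camera axes: x right, y down, z forward; pixel columns grow to the right and rows downward; lengths in m; the calibration is good to about 2 mm. A picture is of the moment at which its call begins. There is no depth.
- sign_off(): hands the job in; it is judged then, once.
The state is a dict: "clock": time; "qpos": joint angles; "qd": joint speeds; "effort": joint torques, N m; "position": TCP position; "ee_rot": TCP orientation; "contact_force": force on the tool from outside, world axes, zero at the start; "moment": the same for the moment, N m; "width": finger opening in m; "gripper_force": force on a finger pad.
Only numpy, scipy, OpenCV 4.12 (cv2) and the standard library are available. Lean on these libraries where they do the work, as an engineer would, in place of code of your own. Each camera call takes 0.05 s, during which the arm holds its last target. There are 200 camera calls.

### The job

One carton of pens is lying flat on the counter: pick it up and stand it upright on one of its short thin edges in the empty bay of the small display ledge, like the two cartons already there, a broad face squarely flat against the back panel (either end down, either face out). Set it down gently, because the cartons dent, let go, and leave the two standing cartons and the other goods on the counter where they are.

Things in the scene. Friction and masses are not known exactly. Their poses are not given: they have to be found in the camera images.
- pack: The loose carton of pens: rigid white cardboard box with a dark red band, 110 mm long x 60 mm wide x 28 mm thick, 0.11 to 0.23 kg, lying flat on the counter at the start. Origin at its centre; x along its 110 mm length, y along its 60 mm width, z through its 28 mm thickness (up while it lies). Either end may be the foot, either broad face may be in front.
- display: Cream fixed ledge, 90 mm deep (x) x 246 mm wide (y). Origin: centre of its underside, on the counter; x points from the open front to the back panel, y along the row, z up. Flat top 18 mm above the counter. The panel (6 mm thick, front face at x = +39 mm) rises 45 mm above that top. Three bays, centres at y = -80, 0, +80 mm; two hold a standing carton, one is empty.
- bay (a point): The empty bay: point on the ledge's top surface (18 mm above the counter), mid-width of the bay, on the panel's front face; axes as the display's (x into the panel). The bay is 74 mm wide between dividers 6 mm thick that rise 35 mm above the ledge and reach 60 mm forward from the panel; front and top are open. A white price ticket (look only) hangs on the ledge's front edge below it.
- pack_a: A carton like the loose one, loose but already standing in a bay, 110 mm tall, 60 mm wide along the row, 28 mm thick. Origin at the centre of its foot, z up. To be left alone.
- pack_b: Another standing carton, exactly like pack_a. To be left alone.
- stapler: Bystander, to be left alone: black and grey desk stapler, 135 x 36 x 56 mm. Origin at the centre of its underside.
- pencup: Bystander, to be left alone: black round cup of pens, 76 mm across, about 150 mm tall with its pens. Origin at the centre of its underside.
- notebook: Bystander, to be left alone: black closed notebook lying flat, 150 x 108 x 15 mm. Origin at the centre of its underside.
- calculator: Bystander, to be left alone: grey desk calculator lying flat, 150 x 100 x 25 mm. Origin at the centre of its underside.
- eraser: Bystander, to be left alone: white eraser, 60 x 24 x 13 mm, lying on the counter between the loose carton and the display. Origin at the centre of its underside.
- marker: Bystander, to be left alone: grey marker pen with a black cap, 125 x 14 x 14 mm, lying between the loose carton and the display. Origin at the centre of its underside.
- tape: Bystander, to be left alone: black tape dispenser, 140 x 55 x 78 mm. Origin at the centre of its underside.
Mind the look-alikes: they are no part of the job. What is shaped like the pack but blue is not meant.

How it is judged:
At the end, for the whole second after the job is handed in: The loose carton stands on a short thin edge on the ledge of the empty bay: upright within 0.05 rad, square to the back panel within 0.08 rad and within 2.5 mm of it, within 8.5 mm of the bay's middle, released and at rest; the other two cartons still stand upright (angle between the x axis of pack and the z axis of bay, either way round below 0.05 rad and angle between the z axis of pack and the x axis of bay, either way round below 0.08 rad and x of pack in the frame of bay between -0.0165 and -0.011 m and y of pack in the frame of bay between -0.0085 and 0.0085 m and z of pack in the frame of bay between 0.052 and 0.058 m and linear speed of pack below 0.01 m/s and angle between each of pack_a, pack_b's own z axis and vertical below 0.06 rad); the robot touches nothing.
It fails at once if the loose carton is pressed or dropped hard on the display or the counter (more than 40 N) (contact force between pack and display above 40 N or contact force between pack and table above 40 N).
It fails at once if a standing carton is shifted by more than 15 mm or tipped (distance of any of pack_a, pack_b from where it was at the start of the episode above 0.015 m or angle between any of pack_a, pack_b's own z axis and vertical above 0.25 rad).
It fails at once if another thing on the counter is shifted by more than 25 mm (distance of any of stapler, pencup, notebook, calculator, eraser, marker, tape from where it was at the start of the episode above 0.025 m).
It also fails if it takes over 64 s, if anything falls off the work surface, if the arm or the gripper's body presses on something with over 40 N, if the wrist force passes 120 N, or if a joint passes its speed limit or range.

## Working session

There is one attempt and no reset: what is moved stays moved. The work goes in short steps, Python scripts to look and compute and a tool call to move; the robot and the scene stay as the last step left them, time stands still between calls to the robot, and variables do not carry over. Pictures are saved under pics/ and viewed, at most 10 in all, crops included, and the job is handed in when it is done.

Besides the shell and the picture viewer there is one more tool, called as name(argument=value, ...) on one line, values as JSON. send_rows: Moves the arm, as the interface text tells. Its arguments: {"type":"object","properties":{"steps":{"type":"array"},"newtons":{"type":"number"}},"required":["steps"]}

```bash
mkdir -p pics; ls; python3 - <<'E'
from rig import *
import cv2,pickle
print(get_state(), pinch_z)
d={}
for n in ("scene","top"):
    i=get_image(n); d[n]=i; print(n,i["mtx"].tolist(),i["T"].round(4).tolist())
    cv2.imwrite(f"pics/{n}0.png",i["color"][:,:,::-1])
pickle.dump(d,open("d0.pkl","wb"))
E
```

```text
pics
{'clock': 0.0, 'qpos': array([ 1.03099706e+00,  2.76580077e-01,  1.50610626e+00, -2.61726708e-05,
        1.36067692e+00, -1.20999287e-01]), 'qd': array([ 8.25515661e-04, -4.09273148e-04, -9.90510990e-04, -3.19256759e-05,
       -6.97395024e-04,  1.53033319e-04]), 'effort': array([ 2.83042928e-04, -4.16768253e+01, -2.45806342e+01, -2.53825638e-04,
        1.05503880e-02, -4.20047400e-06]), 'position': array([0.23358154, 0.52486125, 0.23045891]), 'ee_rot': array([-2.75106230e-04,  2.07870272e-01,  9.78156003e-01, -8.41569576e-04]), 'contact_force': array([ 0.37252287,  0.22066136, -0.03815564]), 'moment': array([ 0.04212514, -0.02262692,  0.03130832]), 'gripper_force': 0.0, 'width': 0.08551652431785423} 0.0187
scene [[416.9518056742461, 0.0, 320.3255212402296], [0.0, 416.9518056742461, 199.72234833990385], [0.0, 0.0, 1.0]] [[-0.3695, 0.6873, -0.6253, 1.1767], [0.9291, 0.2856, -0.235, 0.2746], [0.0171, -0.6678, -0.7441, 0.8162], [0.0, 0.0, 0.0, 1.0]]
top [[380.4626989260271, 0.0, 317.43965367640345], [0.0, 380.4626989260271, 193.72976317275973], [0.0, 0.0, 1.0]] [[-0.0202, -0.9877, 0.1551, 0.3658], [-0.9993, 0.0251, 0.0295, 0.0082], [-0.033, -0.1544, -0.9875, 1.1209], [0.0, 0.0, 0.0, 1.0]]
```

View pics/top0.png

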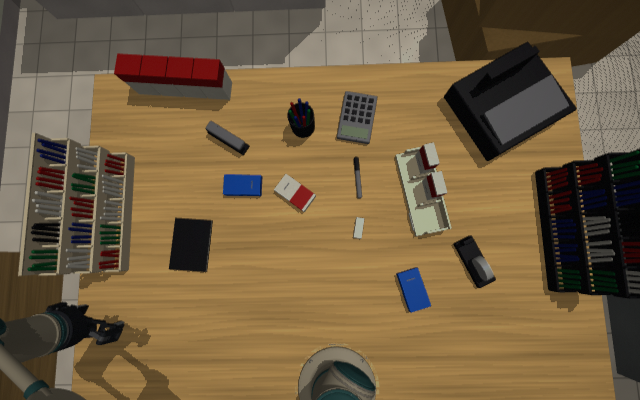

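View pics/scene0.png

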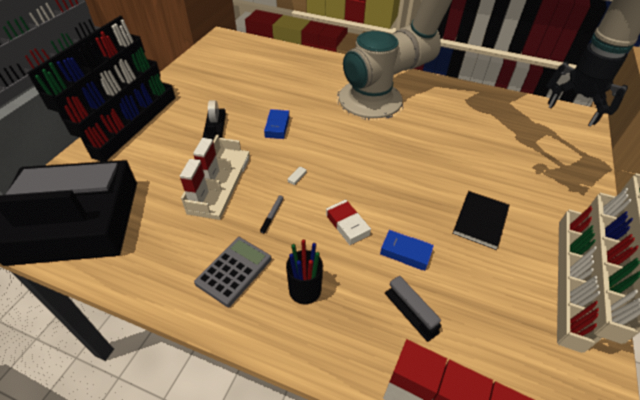

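Candidates for the pack: white/red carton at top (295,193), blue look-alikes at (243,185) and (413,289), and standing cartons at (430,155) and (437,184). The white one with the red band, lying flat, is the target. The empty bay looks like the near one, around (430,218). I'll check both in a close crop.

```bash
python3 - <<'E'
import cv2,numpy as np
t=cv2.imread("pics/top0.png"); s=cv2.imread("pics/scene0.png")
def crop(im,x,y,w,h,k): 
    c=cv2.resize(im[y:y+h,x:x+w],None,fx=k,fy=k,interpolation=cv2.INTER_CUBIC)
    for i in range(0,w,10): cv2.line(c,(i*k,0),(i*k,4 if i%50 else 10),(0,0,255),1)
    for i in range(0,h,10): cv2.line(c,(0,i*k),(4 if i%50 else 10,i*k),(0,0,255),1)
    return c
# display top: origin (390,140) 70x100 x6 ; pack top: origin(270,170) 50x50 x8
a=crop(t,390,140,65,100,6); b=crop(t,270,170,50,50,8)
o=np.zeros((600,800,3),np.uint8); o[:a.shape[0],:a.shape[1]]=a; o[:400,400:800]=b
cv2.imwrite("pics/c1.png",o)
c=crop(s,175,130,80,90,6); d=crop(s,322,195,54,54,7)
o=np.zeros((600,800,3),np.uint8); o[:540,:480]=c; o[:378,480:]=d[:,:320]
cv2.imwrite("pics/c2.png",o)
E
```

```text
(no output)
```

View pics/c1.png

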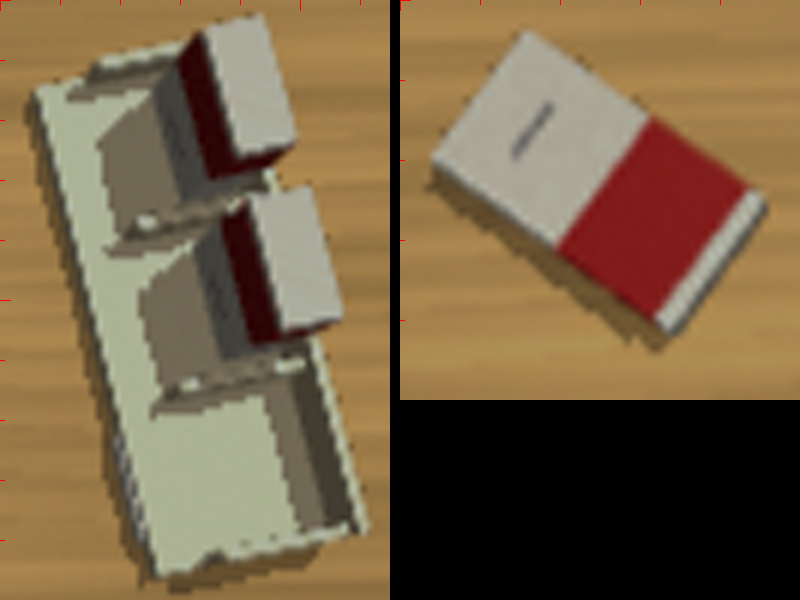

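View pics/c2.png

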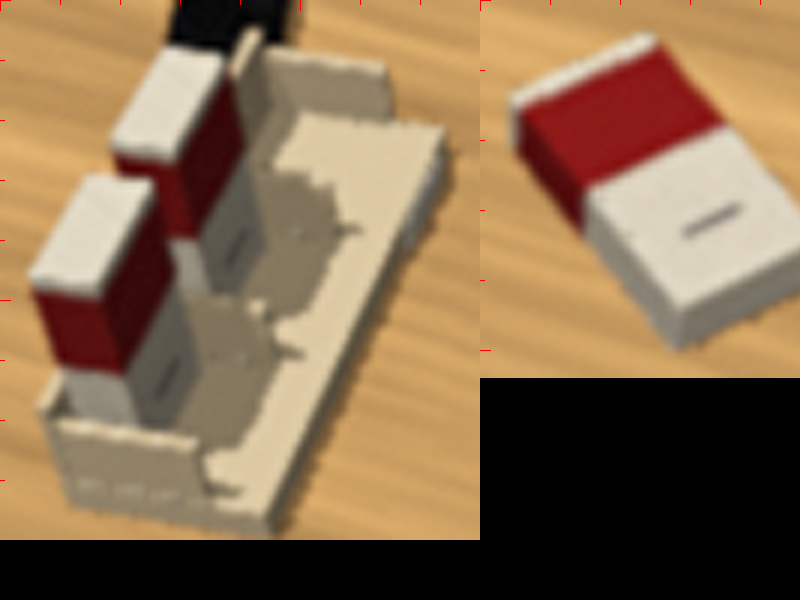

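The crop confirms the pack: white with a red band, lying flat. Its top-face corners in c1 are about (525,30), (430,155), (765,200) and (668,330). The empty bay is the end one nearest the robot, and the panel is on the -y side. Next I'll fit both poses using both cameras.

```bash
cat > h.py <<'E'
import numpy as np,pickle
from scipy.optimize import least_squares
def proj(im,P):
    T=im["T"]; c=(np.asarray(P)-T[:3,3])@T[:3,:3]; p=c@im["mtx"].T; return p[:,:2]/p[:,2:]
def place(q,P):
    c,s=np.cos(q[2]),np.sin(q[2]); return np.asarray(P)@np.array([[c,s,0],[-s,c,0],[0,0,1]])+[q[0],q[1],0]
def fit(obs,q0,mod=None):
    f=lambda q:np.concatenate([(proj(im,place(q,P))-uv).ravel() for im,P,uv in obs])
    r=least_squares(f,q0,loss="soft_l1"); return r.x,f(r.x).reshape(-1,2).round(1)
def cr(uv,o,k,u0=0): return np.array([(o[0]+(u-u0+.5)/k-.5,o[1]+(v+.5)/k-.5) for u,v in uv])
E
python3 - <<'E'
from h import *
d=pickle.load(open("d0.pkl","rb")); t,s=d["top"],d["scene"]
h=np.array
P=h([[-55,30,28],[-55,-30,28],[55,30,28],[55,-30,28]])/1e3  # x toward red end
# top: red end right-down ; world x=-row, y=-col
top=cr([(525,30),(430,155),(765,198),(666,328)],(270,170),8,400)
sc=cr([(682,307),(511,98),(655,34)],(322,195),7,480)
# which scene corner is which: B left(511,98), A(655,34) red end ; C near white end, below-left side
for S in ([0,2,3],):
    q,r=fit([(t,P,top),(s,P[S],sc)],[.5,.07,-2.2]); print("pack",q,r.tolist())
D=h([[-45,-123,18],[-45,123,18],[-21,-123,53],[-21,123,53],[-45,123,0]])/1e3
D2=h([[-45,123,18],[-45,-123,18],[45,-123,63]])/1e3
q,r=fit([(s,D,cr([(447,128),(268,516),(388,65),(200,440),(266,536)],(175,130),6)),(t,D2,cr([(38,92),(155,577),(367,530)],(390,140),6))],[.45,-.3,-1.4]); print("disp",q,r.tolist())
print("bay",place(q,h([[.039,-.08,.018]])))
# bystanders on the counter (top view px)
for n,u,v in [("eraser",359,228),("marker",357,177),("blue",243,185),("cup",300,118)]:
    T=t["T"]; r=T[:3,:3]@np.linalg.solve(t["mtx"],[u,v,1]); print(n,(T[:3,3]+r*(.01-T[2,3])/r[2])[:2].round(3))
E
```

```text
pack [ 0.5450176   0.11020363 -2.22327633] [[-0.4, -0.5], [-0.8, 0.2], [-0.3, 0.2], [-0.2, 0.5], [-0.4, 0.4], [-0.4, -0.4], [-0.8, -0.2]]
disp [ 0.5379044  -0.25798087 -1.384676  ] [[-0.2, -0.3], [-0.6, -0.4], [0.0, -0.5], [-1.1, 1.5], [0.9, 0.9], [-1.0, -0.3], [-0.1, 0.6], [0.3, 0.9]]
bay [[ 0.46650289 -0.31111113  0.018     ]]
eraser [ 0.437 -0.077]
marker [ 0.588 -0.077]
blue [0.572 0.263]
cup [0.776 0.09 ]
```

```bash
cat >> h.py <<'E'
from scipy.spatial.transform import Rotation as Rn
def tell(p=None,yaw=None):
    """print state; deltas to target p in current tool axes (cm), roll to bring tool y to yaw (deg)"""
    from rig import get_state
    s=get_state(); R=Rn.from_quat(np.roll(s["ee_rot"],-1)).as_matrix()
    y=np.degrees(np.arctan2(R[1,1],R[0,1]))
    print("t",round(s["clock"],2),"pos",s["position"].round(4),"yaw_y",y.round(2),"F",s["contact_force"].round(1),"w",round(s["width"],4),"g",round(s["gripper_force"],1),"q6",s["qpos"][5].round(2),"tilt",np.degrees(np.arccos(-R[2,2])).round(2))
    if p is not None: print("tool cm",((np.array(p)-s["position"])@R*100).round(2))
    if yaw is not None: print("roll",round((y-yaw+180)%360-180,2))
E
```

send_rows(steps=[1,-3.7,-2.43,0,0,1,-3.7,-2.43,0,0,1,-3.7,-2.43,0,0,1,-3.7,-2.43,0,0,1,-3.7,-2.43,0,0,1,-3.7,-2.43,0,0,1,-3.7,-2.43,0,0,1,-3.7,-2.43,0,0,1,-3.7,-2.43,0,0,1,-3.7,-2.43,0,0,1,-3.7,-2.43,0,0,1,-3.7,-2.43,0,0], newtons=20)

```text
clock: 1.3
position: [0.5213, 0.0767, 0.231]
ee_rot: [-0.0, 0.208, 0.978, 0.0]
contact_force: [0.5, 0.9, -0.9]
width: 0.0859
gripper_force: 0.0
```

send_rows(steps=[1,0,0,0,8.5,1,0,0,0,8.5,1,0,0,0,8.5,1,0,0,0,8.5,1,0,0,0,8.5,1,0,0,0,8.5,1,0,0,0,8.5,1,0,0,0,8.5,1,0,0,0,8.5,1,0,0,0,8.5,1,0,0,0,8.5,1,0,0,0,8.5])

```text
clock: 2.5
position: [0.5206, 0.0784, 0.2308]
ee_rot: [-0.0, 0.892, 0.451, -0.0]
contact_force: [0.3, 0.2, -0.0]
width: 0.0855
gripper_force: 0.0
```

```bash
python3 -c "
from h import *
tell([.5207,.0784,.002],-37.4)"
```

```text
t 2.5 pos [0.5206 0.0784 0.2308] yaw_y -36.34 F [ 0.3  0.2 -0. ] w 0.0855 g 0.0 q6 0.65 tilt 0.06
tool cm [2.000e-02 3.000e-02 2.288e+01]
roll 1.06
```

send_rows(steps=[1,0,0,4.5,1.1,1,0,0,4.5,0,1,0,0,4,0,1,0,0,3,0,1,0,0,2,0,1,0,0,1,0,1,0,0,0,0])

```text
clock: 3.2
position: [0.5198, 0.0784, 0.04]
ee_rot: [-0.001, 0.895, 0.445, -0.001]
contact_force: [-0.7, -0.3, -0.5]
width: 0.0853
gripper_force: 0.0
```

```bash
python3 - <<'E'
from h import *
from rig import get_image
import cv2
tell([.5207,.0784,.002],-37.4)
i=get_image("scene")["color"][130:270,260:440,::-1]; j=get_image("top")["color"][140:240,240:380,::-1]
a=cv2.resize(i,None,fx=4,fy=4,interpolation=2)[:,:400+0]
a=cv2.resize(i[:, 20:160],None,fx=4,fy=4,interpolation=2); b=cv2.resize(j,(240,171))
o=np.zeros((600,800,3),np.uint8); o[:560,:560]=a; o[:171,560:]=b
cv2.imwrite("pics/g1.png",o)
E
```

```text
t 3.2 pos [0.5198 0.0784 0.04  ] yaw_y -37.1 F [-0.7 -0.3 -0.5] w 0.0853 g 0.0 q6 0.66 tilt 0.18
tool cm [0.06 0.08 3.8 ]
roll 0.3
```

View pics/g1.png

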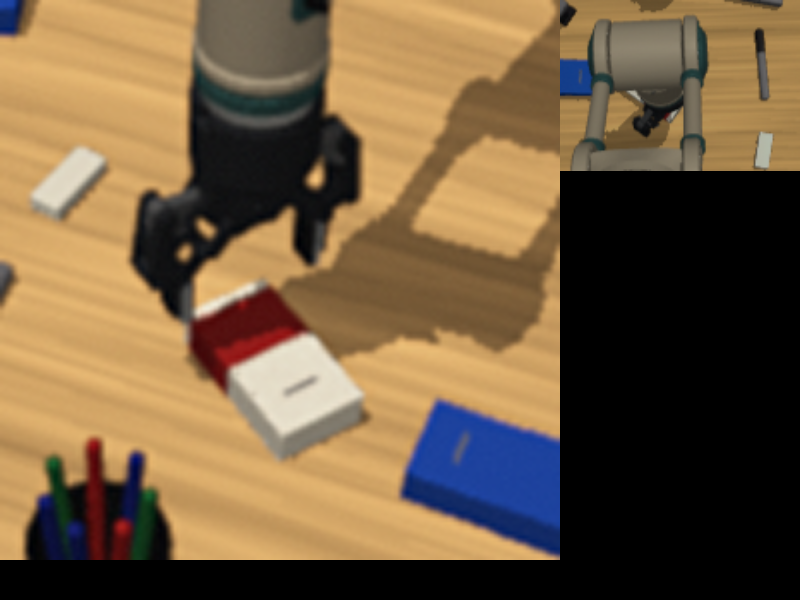

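The gripper straddles the red end, with fingers at about (185,310) and (315,240) on either side of the carton. I'll descend and close.

send_rows(steps=[1,0,0,2,0.3,1,0,0,1,0,1,0,0,0.5,0,1,0,0,0.3,0,1,0,0,0,0,-0.2,0,0,0,0,-0.2,0,0,0,0,-0.2,0,0,0,0,-0.2,0,0,0,0,-0.2,0,0,0,0], newtons=20)

```text
clock: 4.3
position: [0.5214, 0.0784, 0.0039]
ee_rot: [0.0, 0.896, 0.443, 0.001]
contact_force: [-0.1, -0.1, 5.8]
width: 0.0594
gripper_force: 23.2
```

```bash
python3 -c "
from h import *
tell([.5207,.0784,.002],-37.4)"
```

```text
t 4.3 pos [0.5214 0.0784 0.0039] yaw_y -37.39 F [-0.1 -0.1  5.8] w 0.0594 g 23.2 q6 0.67 tilt 0.07
tool cm [-0.04 -0.06  0.19]
roll 0.01
```

send_rows(steps=[-0.2,0.25,0,-0.81,0,-0.2,0.25,0,-0.81,0,-0.2,0.39,0,-0.75,0,-0.2,0.38,0,-0.75,0,-0.2,0.5,0,-0.68,0,-0.2,0.51,0,-0.68,0,-0.2,0,0,0,0])

```text
clock: 5.0
position: [0.5363, 0.0972, 0.0493]
ee_rot: [0.001, 0.896, 0.443, 0.002]
contact_force: [0.1, -0.5, -1.7]
width: 0.0598
gripper_force: 22.5
```

```bash
python3 - <<'E'
from h import *
from rig import get_image
import cv2
tell()
i=get_image("scene")["color"][150:260,290:410,::-1]
cv2.imwrite("pics/g2.png",cv2.resize(i,None,fx=4,fy=4,interpolation=2))
E
```

```text
t 5.0 pos [0.5363 0.0972 0.0493] yaw_y -37.36 F [ 0.1 -0.5 -1.7] w 0.0598 g 22.5 q6 0.7 tilt 0.18
```

View pics/g2.png

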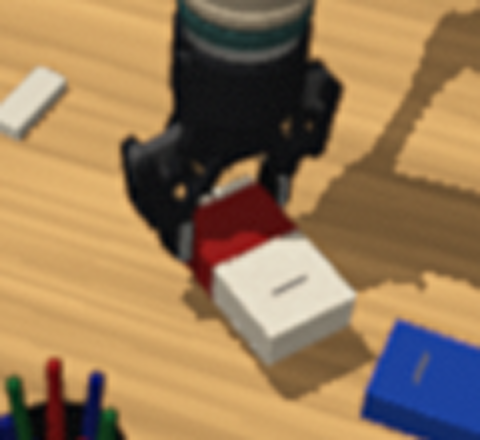

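```bash
python3 - <<'E'
from h import *
d=pickle.load(open("d0.pkl","rb"))["scene"]
uv=cr([(270,333),(353,295),(270,362),(352,326),(258,183),(216,262+6)],(290,150),4)
# corners white end: side? y=+30 maps toward (0.794,-0.607)*... pack frame yaw -2.223
P=np.array([[-55,30,14],[-55,-30,14],[-55,30,-14],[-55,-30,-14]])/1e3
def f(q):
    R=Rn.from_euler("ZY",[-2.2233,q[3]]); return (proj(d,R.apply(P)+q[:3])-uv[:4]).ravel()
r=least_squares(f,[.55,.12,.05,0]); print(r.x,np.degrees(r.x[3]),r.fun.round(1))
for th in (0,-.2,-.4,-.6):
  pass
# constrained: centre offset from grip (tcp+.02 up) by 40mm along pack -x
tcp=np.array([.5363,.0972,.0493])
def g(q):
    R=Rn.from_euler("ZY",[-2.2233,q[0]]); c=tcp+[0,0,.020]-R.apply([.040,0,q[1]]); return (proj(d,R.apply(P)+c)-uv[:4]).ravel()
r=least_squares(g,[0,0]); print(np.degrees(r.x[0]),r.x,r.fun.round(1))
R=Rn.from_euler("ZY",[-2.2233,r.x[0]]);print((R.apply(P)+tcp+[0,0,.020]-R.apply([.040,0,r.x[1]])).round(3))
E
```

```text
[0.52110908 0.12183722 0.00622212 0.10392522] 5.954476251074924 [ 0.4  0.  -0.  -0.4  0.1  0.6 -0.4 -0.3]
2.2387559602854337 [0.03907366 0.00948926] [ 0.2  0.4  1.2 -0.7 -0.6  1.   0.3 -0.5]
[[0.618 0.154 0.078]
 [0.57  0.191 0.078]
 [0.618 0.155 0.05 ]
 [0.571 0.192 0.05 ]]
```

The carton came up level, with about 0 to 6° of tilt and its full weight of about 1.7 N on the wrist, so the 20 N grip stops it pivoting. I'll lower it again and try a lighter grip through the gripper position.

send_rows(steps=[-0.2,0,0,1.5,0,-0.2,0,0,1.5,0,-0.2,0,0,0.8,0,-0.2,0,0,0.4,0,-0.2,0,0,0,0,-0.2,0,0,0,0,0.2,0,0,0,0,0.3,0,0,0,0,0.3,0,0,0,0])

```text
clock: 5.95
position: [0.535, 0.0965, 0.0065]
ee_rot: [0.0, 0.896, 0.443, 0.0]
contact_force: [-0.3, -0.3, -2.3]
width: 0.0597
gripper_force: 22.4
```

send_rows(steps=[0.34,0,0,0,0,0.34,0,0,0,0])

```text
clock: 6.15
position: [0.5348, 0.0965, 0.0062]
ee_rot: [0.0, 0.896, 0.443, 0.0]
contact_force: [0.4, 1.4, -2.3]
width: 0.0596
gripper_force: 22.4
```

send_rows(steps=[0.37,0,0,0,0,0.37,0,0,0,0])

```text
clock: 6.35
position: [0.5348, 0.0965, 0.0061]
ee_rot: [-0.0, 0.896, 0.443, 0.0]
contact_force: [-0.4, -0.6, -1.7]
width: 0.0596
gripper_force: 22.4
```

send_rows(steps=[0.385,0,0,0,0,0.385,0,0,0,0])

```text
clock: 6.55
position: [0.5347, 0.0965, 0.0061]
ee_rot: [-0.0, 0.896, 0.443, -0.0]
contact_force: [0.1, -0.1, -3.1]
width: 0.0594
gripper_force: 22.4
```

send_rows(steps=[0.395,0,0,0,0,0.395,0,0,0,0])

```text
clock: 6.75
position: [0.5348, 0.0965, 0.0061]
ee_rot: [-0.0, 0.896, 0.443, 0.0]
contact_force: [0.8, -0.1, -2.2]
width: 0.0598
gripper_force: 19.3
```

send_rows(steps=[0.405,0,0,0,0,0.405,0,0,0,0])

```text
clock: 6.95
position: [0.5349, 0.0966, 0.0063]
ee_rot: [-0.0, 0.896, 0.443, 0.0]
contact_force: [-0.1, 0.4, -0.9]
width: 0.0598
gripper_force: 0.3
```

send_rows(steps=[0.402,0,0,0,0,0.402,0,0,0,0])

```text
clock: 7.15
position: [0.5349, 0.0966, 0.0063]
ee_rot: [-0.0, 0.896, 0.443, 0.0]
contact_force: [-1.0, 0.9, 0.4]
width: 0.0601
gripper_force: 3.7
```

send_rows(steps=[0.4,0,0,0,0,0.4,0,0,0,0])

```text
clock: 7.35
position: [0.5349, 0.0966, 0.0063]
ee_rot: [0.0, 0.896, 0.443, 0.0]
contact_force: [0.4, 0.9, 2.2]
width: 0.0601
gripper_force: 5.9
```

send_rows(steps=[0.4,0.25,0,-0.81,0,0.4,0.25,0,-0.81,0,0.4,0.39,0,-0.75,0,0.4,0.38,0,-0.75,0,0.4,0,0,0,0])

```text
clock: 7.85
position: [0.5442, 0.1072, 0.0388]
ee_rot: [0.001, 0.896, 0.443, 0.002]
contact_force: [0.3, -0.6, -0.0]
width: 0.0598
gripper_force: 5.9
```

```bash
python3 - <<'E'
from h import *
from rig import get_image
import cv2
tell()
i=get_image("scene")["color"][150:260,290:410,::-1]
cv2.imwrite("pics/g3.png",cv2.resize(i,None,fx=4,fy=4,interpolation=2))
E
```

```text
t 7.85 pos [0.5442 0.1072 0.0388] yaw_y -37.37 F [ 0.3 -0.6 -0. ] w 0.0598 g 5.9 q6 0.72 tilt 0.22
```

View pics/g3.png

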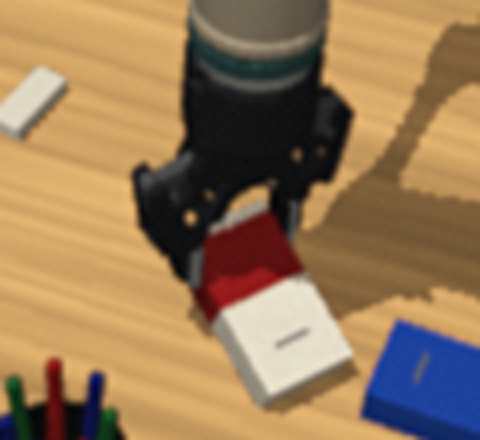

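Now it is pivoting, with the free end resting on the counter. Upright, its foot would come near the blue box at about (400,370), so I'll drag it back 4 cm first and then continue the arc.

send_rows(steps=[0.4,-0.5,0,0,0,0.4,-0.7,0,0,0,0.4,-0.7,0,0,0,0.4,-0.7,0,0,0,0.4,-0.7,0,0,0,0.4,-0.7,0,0,0,0.4,-0.5,0,0,0,0.4,0,0,0,0])

```text
clock: 8.7
position: [0.5142, 0.0701, 0.0372]
ee_rot: [-0.0, 0.897, 0.443, -0.001]
contact_force: [-0.6, -0.6, -1.0]
width: 0.0602
gripper_force: 5.9
```

send_rows(steps=[0.4,0.5,0,-0.68,0,0.4,0.51,0,-0.68,0,0.4,0.62,0,-0.58,0,0.4,0.62,0,-0.58,0,0.4,0.7,0,-0.46,0,0.4,0.71,0,-0.46,0,0.4,0,0,0,0])

```text
clock: 9.4
position: [0.5389, 0.1009, 0.0725]
ee_rot: [0.0, 0.896, 0.444, 0.001]
contact_force: [0.3, -0.6, -1.7]
width: 0.0597
gripper_force: 5.8
```

```bash
python3 - <<'E'
from h import *
from rig import get_image
import cv2
tell()
i=get_image("scene")["color"][130:250,280:400,::-1]
cv2.imwrite("pics/g4.png",cv2.resize(i,None,fx=4,fy=4,interpolation=2))
E
```

```text
t 9.4 pos [0.5389 0.1009 0.0725] yaw_y -37.34 F [ 0.3 -0.6 -1.7] w 0.0597 g 5.8 q6 0.71 tilt 0.15
```

View pics/g4.png

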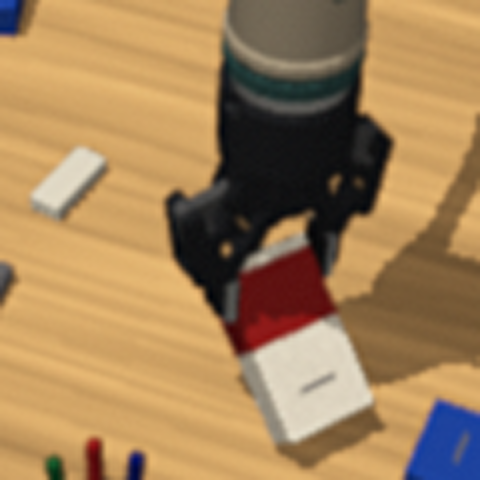

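send_rows(steps=[0.402,0,0,0,0,0.402,0,0,0,0,0.402,0.38,0,-0.2,0,0.402,0.38,0,-0.2,0,0.402,0,0,0,0])

```text
clock: 9.95
position: [0.5429, 0.1063, 0.0761]
ee_rot: [0.0, 0.896, 0.443, 0.001]
contact_force: [-0.5, -0.6, -2.8]
width: 0.0601
gripper_force: 5.2
```

```bash
cat > tilt.py <<'E'
from h import *
from rig import get_image,get_state
import cv2,sys
# silhouette-free tilt estimate: red/white mask in scene, compare with rendered model over tilt
tell()
im=get_image("scene"); st=get_state(); c=im["color"].astype(int); hsv=cv2.cvtColor(im["color"],cv2.COLOR_RGB2HSV)
red=((hsv[...,0]<8)|(hsv[...,0]>172))&(hsv[...,1]>150)&(hsv[...,2]>50)
wh=(hsv[...,1]<55)&(hsv[...,2]>105)
roi=np.zeros(red.shape,bool); roi[170:270,330:385]=1
m=((red|wh)&roi).astype(np.uint8)
m=cv2.morphologyEx(m,cv2.MORPH_OPEN,np.ones((2,2)))
yaw=np.radians(float(sys.argv[1]) if len(sys.argv)>1 else -127.4)
B=np.array([[a,b,c_] for a in(-55,55) for b in(-30,30) for c_ in(-14,14)])/1e3
best=[]
for th in range(0,111,3):
  for off in (35,40,45):
   for oz in (-4,0,4,8):
    R=Rn.from_euler("ZY",[yaw,-np.radians(th)]); ctr=st["position"]+[0,0,.021]-R.apply([off/1e3,0,oz/1e3])
    V=R.apply(B)+ctr; hull=cv2.convexHull(proj(im,V).astype(np.float32)).round().astype(np.int32)
    k=np.zeros(m.shape,np.uint8); cv2.fillConvexPoly(k,hull,1); 
    best.append(((k&m).sum()/((k|m).sum()),th,off,oz,round(V[:,2].min(),4)))
best.sort(reverse=True); print(m.sum(),best[:6])
E
python3 tilt.py; python3 - <<'E'
E
```

```text
t 9.95 pos [0.5429 0.1063 0.0761] yaw_y -37.39 F [-0.5 -0.6 -2.8] w 0.0601 g 5.2 q6 0.72 tilt 0.09
1068 [(np.float64(0.7650862068965517), 57, 45, -4, np.float64(0.0076)), (np.float64(0.7626262626262627), 60, 45, -4, np.float64(0.0053)), (np.float64(0.7605131860299359), 51, 45, 0, np.float64(0.0104)), (np.float64(0.7560455192034139), 45, 45, 0, np.float64(0.0163)), (np.float64(0.7555081734186212), 51, 45, 4, np.float64(0.0079)), (np.float64(0.7546099290780142), 54, 45, 0, np.float64(0.0078))]
```

send_rows(steps=[0.402,0,0,0.3,0,0.403,0,0,0,0,0.403,0,0,0,0,0.403,0,0,0,0])

```text
clock: 10.4
position: [0.5419, 0.1059, 0.0726]
ee_rot: [-0.0, 0.896, 0.443, -0.0]
contact_force: [-0.1, 0.3, -2.7]
width: 0.0598
gripper_force: 3.5
```

```bash
python3 tilt.py; python3 - <<'E'
from rig import get_image
import cv2
i=get_image("scene")["color"][130:250,280:400,::-1]
cv2.imwrite("pics/g5.png",cv2.resize(i,None,fx=5,fy=5,interpolation=2))
E
```

```text
t 10.4 pos [0.5419 0.1059 0.0726] yaw_y -37.4 F [-0.1  0.3 -2.7] w 0.0598 g 3.5 q6 0.72 tilt 0.01
1030 [(np.float64(0.7596726190476191), 63, 45, -4, np.float64(0.0)), (np.float64(0.7521929824561403), 57, 40, -4, np.float64(0.0086)), (np.float64(0.7516435354273192), 60, 45, 0, np.float64(0.0001)), (np.float64(0.7477810650887574), 66, 45, -4, np.float64(-0.0017)), (np.float64(0.7467248908296943), 54, 45, 8, np.float64(-0.0002)), (np.float64(0.7463768115942029), 54, 45, 4, np.float64(0.0022))]
```

View pics/g5.png

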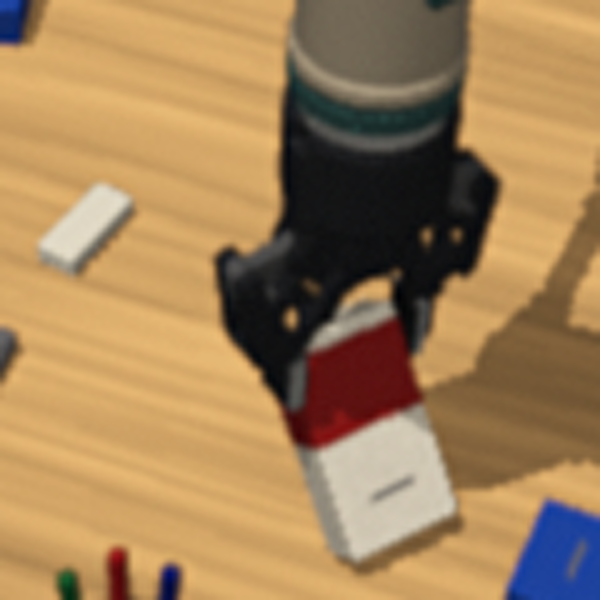

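```bash
python3 - <<'E'
from h import *
d=pickle.load(open("d0.pkl","rb"))["scene"]
uv=cr([(352,562),(457,520),(317,450),(422,403)],(280,130),5)
P=np.array([[-55,30,14],[-55,-30,14],[2,30,14],[2,-30,14]])/1e3
tcp=np.array([.5419,.1059,.0726])
for oz in (-.004,0,.004,.008):
  def g(q):
    R=Rn.from_euler("ZY",[np.radians(-127.4),-q[0]]); c=tcp+[0,0,.021]-R.apply([q[1],0,oz]); return (proj(d,R.apply(P)+c)-uv).ravel()
  r=least_squares(g,[1,.04]); q=r.x
  R=Rn.from_euler("ZY",[np.radians(-127.4),-q[0]]); B=R.apply(P*[1,1,-1])+tcp+[0,0,.021]-R.apply([q[1],0,oz])
  print(oz,np.degrees(q[0]),q[1],r.fun.round(1),"edge",B[0].round(4))
E
```

```text
-0.004 61.87468726378657 0.04060804616699881 [-0.1 -0.3 -0.4 -2.1  1.9  1.   2.2  0.5] edge [0.5878 0.1165 0.0046]
0 59.43060958077904 0.041733523690153256 [-0.1 -0.2 -0.4 -1.9  1.5  0.9  1.7  0.4] edge [0.5883 0.1172 0.0032]
0.004 56.96559625153745 0.04262968823959004 [-0.   0.  -0.3 -1.7  1.   0.8  1.2  0.3] edge [0.5889 0.118  0.0019]
0.008 54.47515508887231 0.04329934219613409 [ 0.1  0.1 -0.2 -1.6  0.6  0.7  0.8  0.3] edge [0.5895 0.1188 0.0008]
```

send_rows(steps=[0.403,0,0,0.2,0,0.403,0.48,0,-0.13,0,0.403,0.48,0,-0.13,0,0.403,0.5,0,-0.1,0,0.403,0.5,0,-0.1,0,0.403,0.5,0,-0.06,0,0.403,0.5,0,-0.06,0,0.403,0,0,0,0])

```text
clock: 11.3
position: [0.5608, 0.1304, 0.0766]
ee_rot: [-0.0, 0.896, 0.443, 0.001]
contact_force: [-0.6, -0.3, 1.9]
width: 0.0601
gripper_force: 4.2
```

```bash
sed -i 's/roi\[170:270,330:385\]/roi[150:270,325:395]/' tilt.py; python3 tilt.py
```

```text
t 11.3 pos [0.5608 0.1304 0.0766] yaw_y -37.37 F [-0.6 -0.3  1.9] w 0.0601 g 4.2 q6 0.76 tilt 0.08
868 [(np.float64(0.6895161290322581), 81, 45, -4, np.float64(-0.0028)), (np.float64(0.6776212832550861), 78, 40, -4, np.float64(0.0025)), (np.float64(0.6755905511811023), 78, 45, -4, np.float64(-0.0024)), (np.float64(0.6742364917776038), 78, 45, 0, np.float64(-0.0032)), (np.float64(0.6722354813046937), 81, 40, -4, np.float64(0.0021)), (np.float64(0.6687797147385103), 81, 45, 0, np.float64(-0.0034))]
```

send_rows(steps=[0.403,0.5,0,-0.01,0,0.403,0.5,0,0,0,0.403,0.5,0,0.03,0,0.403,0.5,0,0.04,0,0.403,0.5,0,0.05,0,0.403,0,0,0,0])

```text
clock: 11.95
position: [0.5758, 0.1501, 0.0752]
ee_rot: [-0.0, 0.896, 0.443, 0.0]
contact_force: [-0.1, 1.4, 0.8]
width: 0.06
gripper_force: 4.5
```

```bash
python3 tilt.py
```

```text
t 11.95 pos [0.5758 0.1501 0.0752] yaw_y -37.38 F [-0.1  1.4  0.8] w 0.06 g 4.5 q6 0.79 tilt 0.06
665 [(np.float64(0.6190028222013171), 93, 45, -4, np.float64(-0.0046)), (np.float64(0.6180094786729858), 96, 45, -4, np.float64(-0.0051)), (np.float64(0.6158139534883721), 93, 40, -4, np.float64(0.0004)), (np.float64(0.6121495327102804), 93, 45, 0, np.float64(-0.0044)), (np.float64(0.603448275862069), 90, 40, 0, np.float64(0.0012)), (np.float64(0.5990950226244344), 90, 45, 4, np.float64(-0.0038))]
```

send_rows(steps=[0.42,0,0,0,0,0.45,0,0,0,0,0.5,0,0,0,0,0.6,0,0,0,0,0.8,0,0,0,0,0.8,0,0,-1,0,0.8,0,0,-3,0,1,0,0,-4,0,1,0,0,-4,0,1,0,0,0,0])

```text
clock: 13.0
position: [0.579, 0.1499, 0.2027]
ee_rot: [0.002, 0.896, 0.443, 0.006]
contact_force: [0.3, 1.0, 1.6]
width: 0.0853
gripper_force: 0.0
```

```bash
cat > seg.py <<'E'
from h import *
from rig import get_image
import cv2
def look(q0,foot=0.,roi=None,thr=None,name=None):
    """fit upright pack (x,y,yaw of thickness axis) by silhouette overlap in both cameras"""
    B=np.array([[a,b,c] for a in(-14,14) for b in(-30,30) for c in(0,110)])/1e3+[0,0,foot]
    ims=[]
    for n in ("scene","top"):
        im=get_image(n); hsv=cv2.cvtColor(im["color"],cv2.COLOR_RGB2HSV)
        red=((hsv[...,0]<8)|(hsv[...,0]>172))&(hsv[...,1]>150)&(hsv[...,2]>40)
        m=(red|((hsv[...,1]<60)&(hsv[...,2]>75))).astype(np.uint8)
        p=proj(im,place(q0,B)); r=np.zeros_like(m); a=np.floor(p.min(0)-8).astype(int); b=np.ceil(p.max(0)+8).astype(int)
        r[a[1]:b[1],a[0]:b[0]]=1; ims.append((n,im,m&r,a,b))
        if name: cv2.imwrite(f"pics/{name}_{n}.png",cv2.resize(im["color"][max(a[1]-8,0):b[1]+8,max(a[0]-8,0):b[0]+8,::-1],None,fx=5,fy=5,interpolation=2))
    def cost(q,parts=False):
        o=[]
        for n,im,m,a,b in ims:
            k=np.zeros((400*1,640),np.uint8); h=cv2.convexHull(proj(im,place(q,B)).astype(np.float32))[:,0]
            cv2.fillConvexPoly(k,np.round(h*16).astype(np.int32),1,shift=4); o.append((k&m).sum()/(k|m).sum())
        return o if parts else -sum(o)
    g=[(cost([q0[0]+dx,q0[1]+dy,q0[2]+w]),dx,dy,w) for dx in np.arange(-.02,.021,.004) for dy in np.arange(-.02,.021,.004) for w in (-.15,0,.15)]
    g=min(g); q1=np.array(q0)+g[1:]
    g=min((cost(q1+[dx,dy,w]),dx,dy,w) for dx in np.arange(-.004,.0041,.001) for dy in np.arange(-.004,.0041,.001) for w in (-.09,-.06,-.03,0,.03,.06,.09))
    q1=q1+g[1:]; print("fit",q1.round(4),np.degrees(q1[2]).round(1),cost(q1,True)); return q1
E
python3 - <<'E'
from seg import *
tell()
look([.577,.151,np.radians(52.6)],name="st")
a=cv2.imread("pics/st_scene.png");b=cv2.imread("pics/st_top.png")
o=np.zeros((600,800,3),np.uint8); h,w=a.shape[:2]; h=min(h,600);o[:h,:min(w,430)]=a[:h,:430]; h,w=b.shape[:2]; w=min(w,370); o[:min(h,600),430:430+w]=b[:600,:w]
cv2.imwrite("pics/st.png",o)
E
```

```text
t 13.0 pos [0.579  0.1499 0.2027] yaw_y -37.4 F [0.3 1.  1.6] w 0.0853 g 0.0 q6 0.79 tilt 0.78
fit [0.577 0.154 0.948] 54.3 [np.float64(0.7697777777777778), np.float64(0.5833333333333334)]
```

```bash
python3 - <<'E'
from seg import *
im=get_image("scene"); hsv=cv2.cvtColor(im["color"],cv2.COLOR_RGB2HSV)
red=((hsv[...,0]<8)|(hsv[...,0]>172))&(hsv[...,1]>150)&(hsv[...,2]>40)
red[:130]=0;red[250:]=0;red[:,:315]=0;red[:,400:]=0
v,u=np.nonzero(red); print("red",len(u),u.min(),u.max(),v.min(),v.max(),u.mean(),v.mean())
def red_cost(q):
    B=np.array([[a,b,c] for a in(-14,14) for b in(-30,30) for c in(.057*1e3,102)])/1e3
    k=np.zeros(red.shape,np.uint8); cv2.fillConvexPoly(k,np.round(cv2.convexHull(proj(im,place(q,B)).astype(np.float32))[:,0]*16).astype(np.int32),1,shift=4)
    k=k>0; return k,(k&red).sum()/(k|red).sum()
k,i=red_cost([.577,.154,.93]); v,u=np.nonzero(k); print("pred",len(u),u.min(),u.max(),v.min(),v.max(),i)
best=max((red_cost([x,y,w])[1],x,y,w) for x in np.arange(.565,.59,.002) for y in np.arange(.14,.166,.002) for w in np.arange(.7,1.15,.05)); print(best)
E
```

```text
red 264 349 377 215 233 361.64772727272725 224.29545454545453
pred 654 348 378 204 235 0.4036697247706422
(np.float64(0.42718446601941745), np.float64(0.579), np.float64(0.15400000000000003), np.float64(1.1000000000000003))
```

The carton stands: the red band spans columns 349–377 and rows 215–233, where an upright box predicts columns 348–378. I'll turn 90° to regrasp it across its thickness.

send_rows(steps=[1,0,0,0,-8.2,1,0,0,0,-8.2,1,0,0,0,-8.2,1,0,0,0,-8.2,1,0,0,0,-8.2,1,0,0,0,-8.2,1,0,0,0,-8.2,1,0,0,0,-8.2,1,0,0,0,-8.2,1,0,0,0,-8.2,1,0,0,0,-8,1,0,0,0,0])

```text
clock: 14.35
position: [0.574, 0.1492, 0.1937]
ee_rot: [-0.002, 0.321, 0.947, -0.001]
contact_force: [-0.2, -0.2, -0.4]
width: 0.0858
gripper_force: 0.0
```

```bash
python3 - <<'E'
from seg import *
tell([.578,.1535,.066],52.6)
look([.577,.154,.92])
E
```

```text
t 14.35 pos [0.574  0.1492 0.1937] yaw_y 52.59 F [-0.2 -0.2 -0.4] w 0.0858 g 0.0 q6 -0.78 tilt 0.21
tool cm [-0.09  0.62 12.76]
roll -0.01
fit [0.576 0.15  1.13 ] 64.7 [np.float64(0.8318014705882353), np.float64(0.35294117647058826)]
```

send_rows(steps=[1,-0.1,0.5,2,0,1,0,0,4,0,1,0,0,3.5,0,1,0,0,2,0,1,0,0,1,0,1,0,0,0.2,0,0.3,0,0,0,0,0.1,0,0,0,0,0,0,0,0,0,-0.1,0,0,0,0], newtons=25)

```text
clock: 15.45
position: [0.5795, 0.1527, 0.0694]
ee_rot: [0.001, 0.321, 0.947, 0.0]
contact_force: [1.0, -0.8, -0.2]
width: 0.0383
gripper_force: 0.0
```

send_rows(steps=[-0.15,0,0,0,0,-0.2,0,0,0,0,-0.25,0,0,0,0,-0.3,0,0,0,0,-0.35,0,0,0,0,-0.45,0,0,0,0,-0.6,0,0,0,0,-0.6,0,0,0,0])

```text
clock: 16.25
position: [0.579, 0.1527, 0.0684]
ee_rot: [-0.0, 0.321, 0.947, 0.0]
contact_force: [-0.8, -0.1, 1.5]
width: 0.028
gripper_force: 25.5
```

```bash
python3 - <<'E'
from seg import *
tell([.578,.1535,.066],52.6)
look([.577,.154,.92])
E
```

```text
t 16.25 pos [0.579  0.1527 0.0684] yaw_y 52.6 F [-0.8 -0.1  1.5] w 0.028 g 25.5 q6 -0.78 tilt 0.01
tool cm [0.12 0.   0.24]
roll 0.0
fit [0.578 0.154 1.1  ] 63.0 [np.float64(0.5745454545454546), np.float64(0.39377537212449254)]
```

send_rows(steps=[-0.6,0,0,0,0,-0.6,0,0,-1,0,-0.6,0,0,-3,0,-0.6,0,0,-4,0,-0.6,0,0,-4,0,-0.6,0,0,-3.5,0,-0.6,0,0,-1.5,0,-0.6,0,0,0,0], newtons=40)

```text
clock: 17.15
position: [0.5806, 0.1531, 0.2419]
ee_rot: [0.003, 0.321, 0.947, 0.002]
contact_force: [1.1, -0.5, -2.0]
width: 0.0277
gripper_force: 40.1
```

send_rows(steps=[-0.6,-0.8,-2,0,0,-0.6,-1.47,-3.53,0,0,-0.6,-1.6,-3.9,0,0,-0.6,-1.6,-3.9,0,0,-0.6,-1.6,-3.9,0,0,-0.6,-1.6,-3.9,0,0,-0.6,-1.6,-3.9,0,0,-0.6,-1.6,-3.9,0,0,-0.6,-1.6,-3.9,0,0,-0.6,-1.6,-3.9,0,0,-0.6,-1.47,-3.53,0,0,-0.6,-0.8,-2,0,0])

```text
clock: 18.35
position: [0.4585, -0.2908, 0.2366]
ee_rot: [-0.001, 0.322, 0.947, -0.0]
contact_force: [0.3, -0.6, -1.8]
width: 0.0277
gripper_force: 40.2
```

send_rows(steps=[-0.6,0,0,0,4,-0.6,0,0,0,8,-0.6,0,0,0,8,-0.6,0,0,0,8,-0.6,0,0,0,8,-0.6,0,0,0,8,-0.6,0,0,0,8,-0.6,0,0,0,8,-0.6,0,0,0,8,-0.6,0,0,0,8,-0.6,0,0,0,8,-0.6,0,0,0,8])

```text
clock: 19.55
position: [0.4594, -0.2876, 0.2366]
ee_rot: [-0.002, 0.905, 0.425, -0.001]
contact_force: [-0.4, 0.1, -2.2]
width: 0.0274
gripper_force: 40.3
```

send_rows(steps=[-0.6,0,0,0,8,-0.6,0,0,0,8,-0.6,0,0,0,8,-0.6,0,0,0,8,-0.6,0,0,0,5,-0.6,0,0,0,2.9,-0.6,0,0,0,0,-0.6,0,0,0,0])

```text
clock: 20.35
position: [0.4596, -0.2879, 0.2373]
ee_rot: [-0.001, 0.996, 0.094, -0.001]
contact_force: [0.5, 0.4, -1.8]
width: 0.0274
gripper_force: 40.3
```

```bash
python3 - <<'E'
from seg import *
tell([.4615,-.2902,.088],-79.34)
look([.4625,-.290,-1.385],foot=.17,name="ab")
E
```

```text
t 20.35 pos [ 0.4596 -0.2879  0.2373] yaw_y -79.23 F [ 0.5  0.4 -1.8] w 0.0274 g 40.3 q6 0.69 tilt 0.12
tool cm [ 0.16  0.29 14.93]
roll 0.11
fit [ 0.4615 -0.287  -1.205 ] -69.0 [np.float64(0.7410071942446043), np.float64(0.13797814207650272)]
```

send_rows(steps=[-0.6,0.16,0.1,2,0.1,-0.6,0,0,3,0,-0.6,0,0,3,0,-0.6,0,0,1.5,0,-0.6,0,0,1,0,-0.6,0,0,0.2,0,-0.6,0,0,0,0])

```text
clock: 21.15
position: [0.4622, -0.2893, 0.1317]
ee_rot: [0.0, 0.996, 0.092, 0.0]
contact_force: [-0.2, 0.2, -1.8]
width: 0.0277
gripper_force: 40.1
```

```bash
python3 - <<'E'
from h import *
from rig import get_image
import cv2
tell([.4615,-.2902,.088],-79.34)
i=get_image("scene")["color"][90:230,160:300,::-1]; j=get_image("top")["color"][140:260,380:470,::-1]
o=np.zeros((600,800,3),np.uint8); o[:560,:560]=cv2.resize(i,None,fx=4,fy=4,interpolation=2); j=cv2.resize(j,(240,320),interpolation=2); o[:320,560:]=j
cv2.imwrite("pics/bay1.png",o)
E
```

```text
t 21.15 pos [ 0.4622 -0.2893  0.1317] yaw_y -79.39 F [-0.2  0.2 -1.8] w 0.0277 g 40.1 q6 0.7 tilt 0.04
tool cm [-0.08  0.07  4.37]
roll -0.05
```

View pics/bay1.png

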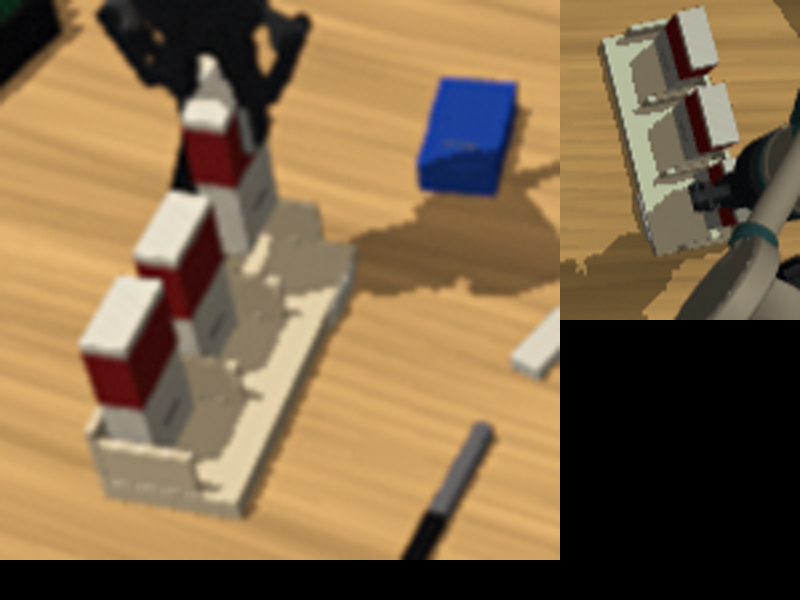

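The carton hangs upright above the empty bay, parallel to its neighbours. Its top corner is at about (225,130) and its lower front corner at (238,253). I'll check these against the model.

```bash
python3 - <<'E'
from h import *
d=pickle.load(open("d0.pkl","rb"))["scene"]
C=np.array([[-14,30,0],[-14,30,110],[14,30,110]])/1e3
uv=cr([(238,253),(225,130),(184,122)],(160,90),4)
q=[.4632,-.2891,-1.3847]
print(proj(d,place(q,C)+[0,0,.063])-uv)
f=lambda p:(proj(d,place([p[0],p[1],-1.3847],C)+[0,0,p[2]])-uv).ravel()
r=least_squares(f,[.463,-.289,.063]); print(r.x,r.fun.round(1))
# middle carton, foot at 18 mm: expected bay-frame (-14,0)
uv2=cr([(192,357),(187,265),(136,258)],(160,90),4)
f=lambda p:(proj(d,place([p[0],p[1],-1.3847],C)+[0,0,.018])-uv2).ravel()
r=least_squares(f,[.54,-.27]); D=np.array([.5379,-.258]);c,s=np.cos(-1.3847),np.sin(-1.3847); v=r.x-D; print("mid in display",(v@np.array([[c,-s],[s,c]])).round(4),r.fun.round(1))
E
```

```text
[[ 2.39436539  0.43916359]
 [-1.4074008  -2.04483227]
 [-1.8542103  -1.52193688]]
[ 0.39544625 -0.34353582 -0.00746129] [ 2.  -0.6 -1.2 -0.  -0.6  0.6]
mid in display [ 0.0245 -0.004 ] [ 3.9  5.4 -2.8 -2.8 -0.8 -2.7]
```

send_rows(steps=[-0.6,-0.05,0,1,0,-0.6,0,0,1.5,0,-0.6,0,0,0.9,0,-0.6,0,0,0.5,0,-0.6,0,0,0.2,0,-0.6,0,0,0,0])

```text
clock: 21.85
position: [0.4614, -0.2892, 0.0903]
ee_rot: [-0.0, 0.996, 0.092, 0.0]
contact_force: [-0.6, 0.5, -1.9]
width: 0.0276
gripper_force: 40.3
```

send_rows(steps=[-0.6,0,0,0.1,0,-0.6,0,0,0.1,0,-0.6,0,0,0.05,0,-0.6,0,0,0,0])

```text
clock: 22.25
position: [0.4614, -0.2891, 0.088]
ee_rot: [0.0, 0.996, 0.092, 0.0]
contact_force: [-1.5, -0.7, -1.6]
width: 0.0275
gripper_force: 40.3
```

send_rows(steps=[-0.6,0,0.3,0,0,-0.6,0,0.2,0,0,-0.6,0,0.1,0,0,-0.6,0,0,0,0])

```text
clock: 22.65
position: [0.4625, -0.2953, 0.0878]
ee_rot: [0.0, 0.996, 0.092, 0.0]
contact_force: [0.3, 0.1, -1.9]
width: 0.028
gripper_force: 40.3
```

send_rows(steps=[-0.6,0,0.1,0,0,-0.6,0,0.05,0,0,-0.6,0,0,0,0])

```text
clock: 22.95
position: [0.4627, -0.2966, 0.0879]
ee_rot: [-0.0, 0.996, 0.092, 0.0]
contact_force: [-0.2, 0.6, -2.1]
width: 0.0275
gripper_force: 40.3
```

send_rows(steps=[-0.6,0,0.05,0,0,-0.6,0,0.05,0,0,-0.6,0,0,0,0])

```text
clock: 23.25
position: [0.463, -0.2976, 0.0879]
ee_rot: [0.0, 0.996, 0.092, 0.0]
contact_force: [-0.2, -0.1, -2.0]
width: 0.0276
gripper_force: 40.3
```

send_rows(steps=[-0.6,0,0.05,0,0,-0.6,0,0.05,0,0,-0.6,0,0,0,0])

```text
clock: 23.55
position: [0.4632, -0.2986, 0.0879]
ee_rot: [0.0, 0.996, 0.092, 0.0]
contact_force: [-0.4, -0.5, -2.2]
width: 0.0275
gripper_force: 40.3
```

send_rows(steps=[-0.6,0,0.05,0,0,-0.6,0,0.05,0,0,-0.6,0,0,0,0])

```text
clock: 23.85
position: [0.4633, -0.2996, 0.0879]
ee_rot: [0.0, 0.996, 0.092, 0.0]
contact_force: [0.4, 0.5, -2.2]
width: 0.0278
gripper_force: 40.3
```

send_rows(steps=[-0.6,0,0.05,0,0,-0.6,0,0.05,0,0,-0.6,0,0,0,0])

```text
clock: 24.15
position: [0.4633, -0.2998, 0.0878]
ee_rot: [-0.001, 0.996, 0.092, -0.0]
contact_force: [1.2, 2.2, -1.4]
width: 0.0276
gripper_force: 40.5
```

send_rows(steps=[-0.6,0,0.05,0,0,-0.6,0,0.05,0,0,-0.6,0,0,0,0])

```text
clock: 24.45
position: [0.4633, -0.2999, 0.0877]
ee_rot: [-0.002, 0.996, 0.092, -0.0]
contact_force: [-0.9, 5.4, 0.9]
width: 0.0274
gripper_force: 40.6
```

send_rows(steps=[-0.6,0,0.05,0,0,-0.6,0,0,0,0])

```text
clock: 24.65
position: [0.4632, -0.3, 0.0877]
ee_rot: [-0.002, 0.996, 0.092, -0.0]
contact_force: [-0.3, 6.1, 1.6]
width: 0.0278
gripper_force: 40.7
```

send_rows(steps=[-0.6,0,-0.1,0,0,-0.6,0,0,0.05,0,-0.6,0,0,0.05,0,-0.6,0,0,0,0])

```text
clock: 25.05
position: [0.4631, -0.2999, 0.0866]
ee_rot: [-0.001, 0.996, 0.092, -0.0]
contact_force: [-0.7, 5.4, -0.6]
width: 0.0278
gripper_force: 40.6
```

send_rows(steps=[-0.6,0,0,0.05,0,-0.6,0,0,0.05,0,-0.6,0,0,0,0])

```text
clock: 25.35
position: [0.4631, -0.2999, 0.0864]
ee_rot: [-0.001, 0.996, 0.092, -0.0]
contact_force: [-1.3, 7.7, 4.9]
width: 0.0274
gripper_force: 41.2
```

send_rows(steps=[-0.3,0,0,0,0,-0.25,0,0,0,0,-0.2,0,0,0,0,-0.1,0,0,0,0,0,0,0,0,0,0.1,0,0,0,0,0.1,0,0,0,0], newtons=20)

```text
clock: 26.05
position: [0.4636, -0.3011, 0.0858]
ee_rot: [0.0, 0.996, 0.092, 0.0]
contact_force: [-0.1, -0.5, -0.6]
width: 0.047
gripper_force: 0.0
```

```bash
python3 - <<'E'
from h import *
tell()
E
```

```text
t 26.05 pos [ 0.4636 -0.3011  0.0858] yaw_y -79.4 F [-0.1 -0.5 -0.6] w 0.047 g 0.0 q6 0.68 tilt 0.02
```

send_rows(steps=[0.1,0,0,-0.5,0,0.1,0,0,-1,0,0.1,0,0,-3,0,0.1,0,0,-4,0,0.1,0,0,-4,0,0.1,0,-2,-2,0,0.1,0,-4,0,0,0.1,0,-4.5,0,0,0.1,0,-4.5,0,0,0.1,0,-4.5,0,0,0.1,0,-4.5,0,0,0.1,0,0,0,0])

```text
clock: 27.25
position: [0.4173, -0.0603, 0.2319]
ee_rot: [-0.001, 0.995, 0.095, 0.0]
contact_force: [0.4, -0.7, 0.1]
width: 0.047
gripper_force: 0.0
```

```bash
python3 - <<'E'
from seg import *
tell()
D=np.array([.5379044,-.25798087,-1.384676])
d0=pickle.load(open("d0.pkl","rb")); im={n:get_image(n) for n in("scene","top")}
B=np.array([[a,b,c] for a in(-14,14) for b in(-30,30) for c in(0,110)])/1e3+[0,0,.018]
def mask(n):
    hsv=cv2.cvtColor(im[n]["color"],cv2.COLOR_RGB2HSV)
    return ((hsv[...,0]<8)|(hsv[...,0]>172))&(hsv[...,1]>150)&(hsv[...,2]>35)
for k,y in (("new",-.08),("mid",0),("far",.08)):
    q=[*place(D,[[.025,y,0]])[0][:2],D[2]]
    for n in im:
        p=proj(im[n],place(q,B)); a=np.floor(p.min(0)).astype(int)-3;b=np.ceil(p.max(0)).astype(int)+3
        m=np.zeros((400,640),bool); m[a[1]:b[1],a[0]:b[0]]=mask(n)[a[1]:b[1],a[0]:b[0]]
        # keep largest component nearest predicted
        nn,l,st,ce=cv2.connectedComponentsWithStats(m.astype(np.uint8)); pc=proj(im[n],place(q,np.array([[0,0,.1]])))[0]
        i=1+np.argmax([s[4]-5*np.hypot(*(c-pc)) for s,c in zip(st[1:],ce[1:])])
        print(k,n,"n",st[i,4],"c-pred",(ce[i]-pc).round(1),"box",st[i,2:4])
for n in im:
    df=np.abs(im[n]["color"].astype(int)-d0[n]["color"].astype(int)).sum(2)>90
    nn,l,st,ce=cv2.connectedComponentsWithStats(cv2.morphologyEx(df.astype(np.uint8),2,np.ones((2,2))))
    print(n,[(*ce[i].round().astype(int).tolist(),int(st[i,4])) for i in range(1,nn) if st[i,4]>15])
E
```

```text
t 27.25 pos [ 0.4173 -0.0603  0.2319] yaw_y -79.08 F [ 0.4 -0.7  0.1] w 0.047 g 0.0 q6 1.07 tilt 0.15
new scene n 351 c-pred [-2.8 13.8] box [24 44]
new top n 100 c-pred [-4.7  0.8] box [10 23]
mid scene n 513 c-pred [0.6 8.1] box [34 55]
mid top n 98 c-pred [-5.1  1.2] box [10 22]
far scene n 415 c-pred [ 5.6 -1.7] box [31 38]
far top n 111 c-pred [-3.9  2.5] box [17 23]
scene [(308, 2, 52), (421, 31, 329), (449, 23, 571), (629, 5, 203), (609, 24, 508), (308, 16, 179), (308, 31, 330), (633, 36, 222), (294, 32, 105), (401, 40, 67), (431, 36, 36), (303, 70, 2213), (356, 68, 798), (409, 45, 63), (593, 83, 2341), (438, 60, 286), (598, 51, 25), (367, 56, 55), (391, 64, 461), (413, 68, 28), (469, 131, 8659), (401, 74, 32), (399, 91, 36), (368, 104, 152), (222, 141, 613), (349, 223, 1087)]
top [(295, 195, 833), (373, 238, 2270), (356, 182, 16), (365, 182, 22), (395, 191, 34), (425, 217, 1141), (451, 212, 124), (284, 341, 5204), (343, 258, 146), (388, 343, 906), (107, 349, 4902), (2, 327, 66), (314, 352, 38), (14, 373, 505), (347, 371, 590), (329, 389, 741), (366, 388, 68), (66, 395, 237)]
```

```bash
python3 - <<'E'
from seg import *
D=np.array([.5379044,-.25798087,-1.384676])
im=get_image("top"); hsv=cv2.cvtColor(im["color"],cv2.COLOR_RGB2HSV); w=(hsv[...,1]<28)&(hsv[...,2]>150)
F=np.array([[-14,-30,128],[-14,30,128],[14,30,128],[14,-30,128]])/1e3
T=im["T"];c,s=np.cos(D[2]),np.sin(D[2])
for y in (-.08,0,.08):
    p=proj(im,place(D,F+[.025,y,0])).astype(np.float32); k=np.zeros(w.shape,np.uint8); cv2.fillConvexPoly(k,p.round().astype(np.int32),1); k=cv2.dilate(k,np.ones((7,7)))
    nn,l,st,ce=cv2.connectedComponentsWithStats((w&(k>0)).astype(np.uint8),connectivity=4); i=1+np.argmax(st[1:,4])
    pts=np.argwhere(l==i)[:,::-1].astype(float)
    r=(T[:3,:3]@np.linalg.solve(im["mtx"],np.c_[pts,np.ones(len(pts))].T)).T
    W=(T[:3,3]+r*((.128-T[2,3])/r[:,2])[:,None])[:,:2]-D[:2]; L=W@np.array([[c,-s],[s,c]])
    box=cv2.minAreaRect((L*1000).astype(np.float32)); print(y,len(pts),"mean",(L.mean(0)*1e3).round(1),"rect",np.round(box[0],1),np.round(box[1],1),round(box[2],1))
E
```

```text
-0.08 203 mean [ 25.7 -78.3] rect [ 26.  -77.7] [58.2 25.3] 89.3
0 197 mean [24.6  1.5] rect [24.9  1.6] [25.1 58. ] 0.8
0.08 183 mean [24.7 80.5] rect [25.1 80.3] [25.4 55.3] 0.2
```

The new carton's top face is centred at (25.7, −78.3) mm in the display frame. That is 79.8 mm from the middle carton along the row, flush to the panel and square within 1°. I'm handing it in.

```bash
python3 -c "
from rig import sign_off
print(sign_off())"
```

```text
the job is handed in; nothing more can be done
None
```

I stood the pen carton upright in the empty bay, flush and square against the panel by my last camera check, then released it and handed the job in at about 27 s; no verdict came back.

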